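Turn the foot plate home on its peg and lock it down

ROBOT

A 6-joint arm with a two-finger parallel gripper is mounted at the origin on the work surface. World frame = base frame: x ahead of the robot, y to its left, z up, the work surface at z = 0. Lengths are in m, angles in rad, forces in N, time in s.
With the tool pointing down it reaches from about 0.3 to 0.875 m from the base axis. Payload 6.4 kg.
Tool frame: the origin (TCP) lies on the centre line of the jaws, within the pads' length; the fingertips stand 25 mm ahead of it and the grasp point (between the pads) lies 6 mm ahead of it (ctrl.tips_ahead is the z of the fingertips in the tool frame, in m); z points along the fingers, x is the direction in which the jaws open and shut, and the axes are right-handed (so a half turn about z gives the same grasp; the last joint's range is limited). The gripper opens to 85 mm and grips with 20 to 120 N. Pads are 22 mm wide; open, the fingers measure 114 mm over their backs; the gripper's body (76 mm by 85 mm) begins 54 mm behind the grasp point. The pads swing forward as they close: fully open they stand 13 mm farther back than shut.
Start: joints at [0.952, 0.181, 1.607, -0, 1.354, -0.206], TCP at [0.231, 0.527, 0.256] pointing down, gripper open.
Joint ranges: [-2.99, 2.99], [-0.89, 2.07], [0.3, 2.58], [-1.14, 4.28], [0, 2.63], [-3.12, 3.12]. Speed limits (rad/s): [2.57, 2.57, 3.01, 3.14, 3.14, 3.14].

INTERFACE

Orientations are given as a unit quaternion [w, x, y, z].
In Python, from bench import ctrl gives the robot as it stands.
- The arm moves only by the shell command python3 -m pendant 'ROWS'. ROWS is JSON, a list that holds one entry, the list of rows, each a list of 7 numbers: the shift along the tool's x, y, z in m, then the turn, a rotation vector about the tool's x, y, z in rad, then the closure, from -1 (fully open) to 1 (shut). A call has 1 to 10 rows; each row shifts and turns the commanded pose from where the row before left it, along the tool's axes as they then stand; what a row does not reach is not made up. A row lasts 1/10 s, in which the tool goes at most 50 mm and 8.59 degrees, less where a joint would pass 70% of its speed; a pose out of reach is approached as far as the arm can. A call with a gripper value outside its range is refused whole. The fingers move at their own pace and stop on an object; the grip force is fixed at half the most. Time passes only in rows, so rows that do not move let the fingers close. It gives the time, the measured TCP pose, the force and the opening at its end, in the units of the state.
- ctrl.get_obs(): the state, without advancing time (a new reading comes with each control period).
- ctrl.camera(name): name is "side" or "top" or "wrist"; returns (picture, depth): 420x560x3 uint8, red, green, blue; 420x560 float32, m along the optical axis (not along the pixel's ray), 0 where there is no reading.
- ctrl.calibration(name): a dict with "fov_y" (degrees; the focal length in pixels is half the picture's height over the tangent of half this angle, whatever the lens; pixels are square), "cx", "cy" (the principal point, pixels), "camera_from_world" (4x4, takes a point from world to camera coordinates). Camera axes: x right, y down, z forward; pixel columns grow to the right and rows downward; lengths in m; the calibration is good to about 2 mm. A picture is of the moment at which its call begins: read the wrist's pose just before it. calibration takes no time and is no camera call; for the wrist camera it gives the pose at the moment of the call.
- ctrl.hand_in(): hands the job in, once; it reports no verdict.
The state is a dict: "time_s": time; "q": joint angles; "dq": joint speeds; "joint_efforts": joint torques, N m; "eef_pos": TCP position; "eef_rot": TCP orientation; "wrist_force": force on the tool from outside, world axes, zero at the start; "torque": the same for the moment, N m; "opening": opening from 0.0 (shut) to 1.0 (fully open).
Only numpy, scipy, OpenCV 4.12 (cv2) and the standard library are available. Lean on these libraries where they do the work, as an engineer would, in place of code of your own. Each camera call takes 0.05 s, during which the arm holds its last target.

TASK

Raise the red hold-down arm on the grey dock well clear of the ball, then turn the aluminium foot plate in place by pushing its free corner, its notched corner staying on the peg, until its long edge lies flush along the blue stop bar. Finally bring the arm fully down so that its cup sits over the plate's ball. Do not lift the plate, and leave the tape, bottle, carton and beaker where they stand.

Things in the scene. Friction and masses are not known exactly. Their poses are not given: they have to be found in the camera images.
- dock: Dark grey dock fixed to the bench: slab 8 mm thick, spanning x -150 to +125 and y -120 to +120 mm in its own frame. Origin on the bench (slab underside) below the centre of the plate's home place; z up, x away from the robot (yawed up to 0.3 rad). It carries the steel peg, a blue stop bar and the hinge of the red arm.
- stop (a point): Top middle of the near face of the blue stop bar, 32 mm above the bench, at x = +50.5, y = 0 mm in the dock frame. The bar runs 130 mm along the dock's y, just beyond the plate's home place.
- hinge (a point): Middle of the arm's hinge axis (parallel to the dock's y), at x = +95, y = -40 mm in the dock frame, 66 mm above the bench, between two dark cheeks, 42 mm wide over both and up to 78 mm above the bench.
- peg (a point): Middle of the upright steel peg, 16 mm diameter, top 38 mm above the bench, at x = -44, y = +69 mm in the dock frame. The plate turns about it.
- plate: Loose aluminium foot plate, 100 mm (x) by 150 mm (y), 16 mm thick, 0.5 to 0.75 kg, flat on the slab (underside 8 mm above the bench). Origin: underside, at the centre of the peg its notch bears on; spans x -6 to +94, y -144 to +6 mm. Home: its axes parallel to the dock's, edge x = +94 along the stop bar. Starts turned 0.75 to 1.05 rad clockwise (from above) from home.
- notch (a point): Inner corner of the plate's square corner notch, mid-thickness, at x = +8.5, y = -8.5 mm in the plate frame; the two notch faces bear on the peg with 0.5 mm play.
- corner (a point): Free corner of the plate, diagonally opposite the notch, at (94, -144) mm in the plate frame, half thickness (16 mm above the bench). Pushing the 100 mm edge (y = -144) within about 35 mm of this corner, in the plate's +y direction, turns the plate anticlockwise towards home and keeps the notch pressed on the peg; takes about 4 to 10 N, at times 15.
- ball (a point): Centre of the 22 mm steel ball on a 14 mm stem standing on the plate near the free corner, at (64, -109, 36) mm in the plate frame; 44 mm above the bench, its top 55 mm above the bench.
- holddown (a joint): Angle of the red hold-down arm about its hinge, rad: 0 fully down (level, end stop), 1.57 upright, end stop 1.75. Starts at 0 to 0.25, in the way of the ball. Stiff hinge: it stays where it is left; about 4 N at the handle raises it, 1 to 3 N lowers it.
- handle (a point): Centre of the orange handle at the arm's end, 46 mm long along the arm, 16 mm wide (along the hinge axis), 14 mm thick; 132 mm from the hinge axis along the arm and 18 mm above its centre line: with the arm down, 84 mm above the bench. Can be pinched across its width from above and carried round its arc, pivoting between the fingers.
- cup (a point): Centre of the steel cup under the arm (opens downwards, 32 mm inside, 39 mm outside, rim 24 mm below the arm's centre line), 75 mm from the hinge along the arm, 22 mm below. With the arm down it is where the ball's centre is when the plate is home. The arm's red bar is 20 mm wide, 12 mm thick.
- tape: Bystander: roll of white packing tape lying flat, ring 104 mm across, 48 mm high, standing on the bench; origin at the centre of its underside.
- bottle: Bystander: amber bottle with white cap, 66 mm across, 150 mm high, standing on the bench; origin at the centre of its underside.
- carton: Bystander: small brown carton 75 x 65 mm, 110 mm high, standing on the bench; origin at the centre of its underside.
- beaker: Bystander: white cup-shaped beaker, 76 mm across, 95 mm high, standing on the bench; origin at the centre of its underside.
Things that resemble listed ones, but are neither listed nor needed, are in the scene too. Leave any pink look-alike of the plate alone.

How it is judged:
By the outcome, as a careful person would: the job done as asked, in the order asked, and still so for the second after the job is handed in, with the robot touching nothing.
It also fails if it takes over 72 s, if anything falls off the work surface, if the arm or the gripper's body presses on something with over 40 N, if the wrist force passes 120 N, or if a joint passes its speed limit or range.

## Working session

There is one attempt and no reset: what is moved stays moved. The work goes in short steps, Python scripts to look and compute and a shell command to move; the robot and the scene stay as the last step left them, time stands still between calls to the robot, and variables do not carry over. Pictures are saved under pics/ and viewed, and the job is handed in when it is done.

```bash
ls; mkdir -p pics; cat > h.py <<'E'
import numpy as np, cv2
from bench import ctrl
def shot(name,fn):
    c=ctrl.calibration(name); p,d=ctrl.camera(name)
    cv2.imwrite('pics/%s.png'%fn,p[:,:,::-1]); np.savez('pics/%s.npz'%fn,p=p,d=d,M=c['camera_from_world'],k=[c['fov_y'],c['cx'],c['cy']])
    return p,d
def load(fn):
    z=np.load('pics/%s.npz'%fn); return z['p'],z['d'],z['M'],z['k']
def ray(fn,u,v):
    p,d,M,k=load(fn); f=p.shape[0]/2/np.tan(np.radians(k[0])/2)
    R=M[:3,:3];t=M[:3,3]; o=-R.T@t; r=R.T@np.array([(u-k[1])/f,(v-k[2])/f,1.]); return o,r
def onz(fn,u,v,z):
    o,r=ray(fn,u,v); return o+r*(z-o[2])/r[2]
def bydepth(fn,u,v):
    o,r=ray(fn,u,v); return o+r*load(fn)[1][int(round(v)),int(round(u))]
def proj(fn,P):
    p,d,M,k=load(fn); f=p.shape[0]/2/np.tan(np.radians(k[0])/2)
    c=M[:3,:3]@np.asarray(P)+M[:3,3]; return np.array([f*c[0]/c[2]+k[1],f*c[1]/c[2]+k[2]])
def st():
    s=ctrl.get_obs(); 
    for n in ['time_s','q','eef_pos','eef_rot','wrist_force','opening']: print(n,np.round(s[n],4))
E
python3 - <<'E'
from h import *
shot('top','top0');shot('side','side0');shot('wrist','wrist0');st()
for n in ['top','side']: print({k:np.round(v,3).tolist() for k,v in ctrl.calibration(n).items() if k!='x'})
print(ctrl.tips_ahead)
E
```

```text
pics
time_s 0.15
q [ 0.9517  0.1814  1.6078  0.      1.3538 -0.2063]
eef_pos [0.2304 0.5264 0.2556]
eef_rot [ 2.000e-04  8.370e-01  5.472e-01 -6.000e-04]
wrist_force [-0.1408  0.658  -0.0518]
opening 1.0045
{'fov_y': 44.809, 'cx': 282.921, 'cy': 212.571, 'camera_from_world': [[-0.02, -1.0, -0.016, 0.077], [-0.998, 0.021, -0.067, 0.471], [0.067, 0.014, -0.998, 1.388], [0.0, 0.0, 0.0, 1.0]]}
{'fov_y': 50.046, 'cx': 282.588, 'cy': 204.96, 'camera_from_world': [[0.999, -0.025, -0.025, -0.448], [-0.035, -0.588, -0.808, 0.136], [0.005, 0.808, -0.589, 1.281], [0.0, 0.0, 0.0, 1.0]]}
0.025
```

View pics/top0.png

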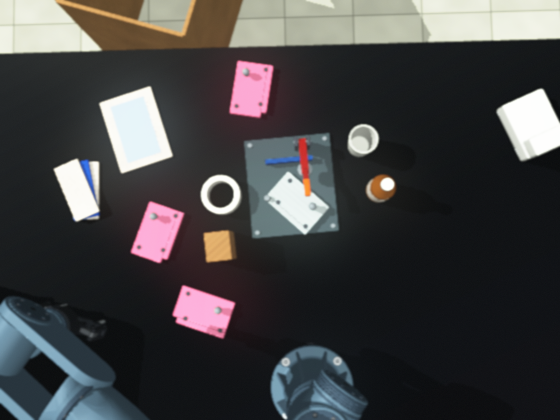

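View pics/side0.png

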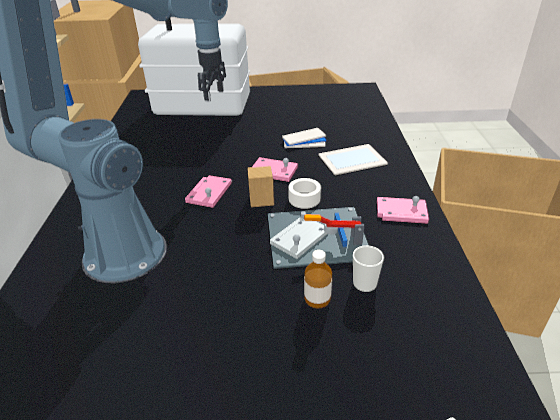

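View pics/wrist0.png

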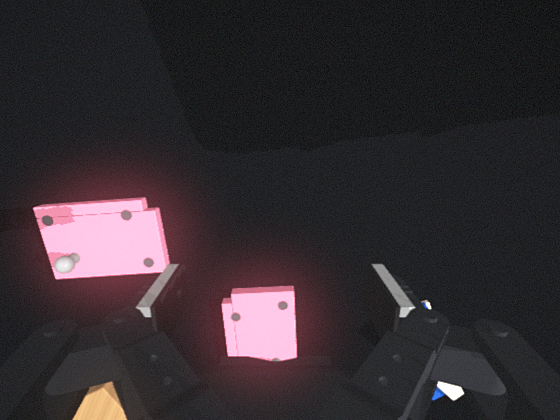

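The top view shows the dock at about (292,186) px, with the white plate at (297,203), the orange handle at (307,187) and the ball at (313,206). The pink look-alikes stand at (251,89), (158,232) and (205,311). I'll enlarge the dock next.

```bash
python3 - <<'E'
import cv2
a=cv2.imread('pics/top0.png')[125:245,190:410]; cv2.imwrite('pics/top0c.png',cv2.resize(a,None,fx=3.6,fy=3.6,interpolation=cv2.INTER_CUBIC))
a=cv2.imread('pics/side0.png')[190:310,240:400]; cv2.imwrite('pics/side0c.png',cv2.resize(a,None,fx=5,fy=5,interpolation=cv2.INTER_CUBIC))
E
```

```text
(no output)
```

View pics/top0c.png

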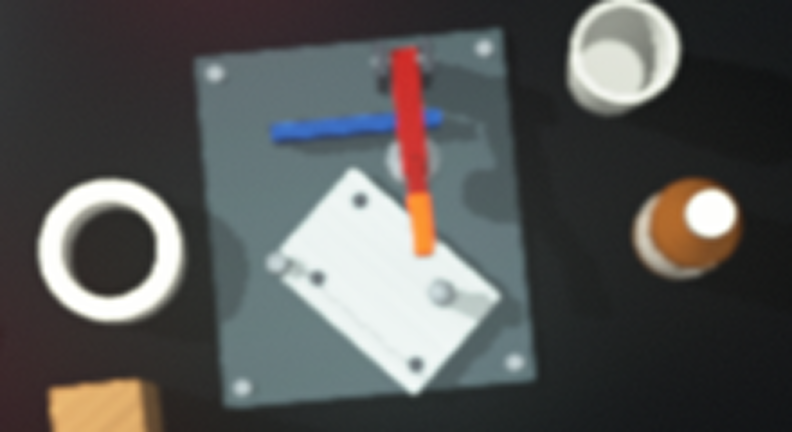

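View pics/side0c.png

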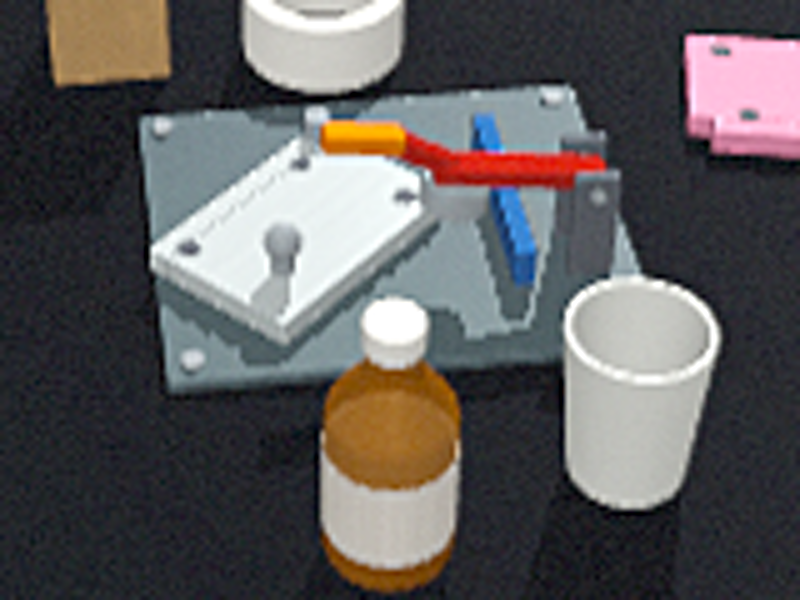

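The enlarged crop confirms which parts are which. The plate is the only white one. It has the peg in its notched corner at crop (275,262), its free corner is at (500,295) and the ball is at (440,290). The red arm is low, with its orange handle at (422,225). I'll fit the dock pose and the plate now.

```bash
cat >> h.py <<'E'
def fit2(L,W):
    L=np.array(L);W=np.array(W)[:,:2];l=L-L.mean(0);w=W-W.mean(0)
    a=np.arctan2((l[:,0]*w[:,1]-l[:,1]*w[:,0]).sum(),(l*w).sum())
    R=np.array([[np.cos(a),-np.sin(a)],[np.sin(a),np.cos(a)]]); t=W.mean(0)-R@L.mean(0)
    return a,t,W-(L@R.T+t)
E
python3 - <<'E'
from h import *
cr=lambda x,y:((x+.5)/3.6-.5+190,(y+.5)/3.6-.5+125)
sc=lambda x,y:((x+.5)/5-.5+240,(y+.5)/5-.5+190)
c=[(194,58),(501,29),(536,380),(224,408)]
L=[(.125,.12),(.125,-.12),(-.15,-.12),(-.15,.12)]
a,t,r=fit2(L,[onz('top0',*cr(*p),.008) for p in c]);print('dock top',a,t,(r*1e3).round(1).tolist())
cs=[(574,87),(664,375),(166,392),(139,115)]
# side: fewer visible corners
W=[onz('side0',*sc(*p),.008) for p in [(574,87),(166,388),(139,117)]]
a2,t2,r2=fit2([L[0],L[2],L[3]],W);print('dock side',a2,t2,(r2*1e3).round(1).tolist())
R=np.array([[np.cos(a),-np.sin(a)],[np.sin(a),np.cos(a)]])
D=lambda x,y,z:np.r_[R@[x,y]+t,z]
for n,P in dict(peg=(-.044,.069,.038),hinge=(.095,-.04,.066),stop=(.0505,0,.032)).items(): print(n,D(*P).round(4),proj('top0',D(*P)).round(1),proj('side0',D(*P)).round(1))
inv=lambda P:(R.T@(P[:2]-t)*1e3).round(1)
for n,p,z in [('far c',(352,168),.024),('free',(500,295),.024),('near',(415,393),.024),('ball',(440,292),.044),('handle',(422,225),.09)]:
  P=onz('top0',*cr(*p),z);print(n,P.round(4),inv(P), 'depthpt',bydepth('top0',*cr(*p)).round(4))
for n,p in [('beaker',(622,55)),('bottle',(711,213)),('tape',(60,250))]:
  P=bydepth('top0',*cr(*p));print(n,P.round(4),inv(P))
P=bydepth('side0',*sc(363,130));print('handle side',P.round(4),inv(P));P=bydepth('side0',*sc(283,235));print('ball side',P.round(4),inv(P))
E
```

```text
dock top 0.07041302594753453 [0.56217321 0.04475834] [[-0.7, -0.0], [-0.5, 0.0], [0.4, -0.3], [0.8, 0.3]]
dock side 0.06231172707891913 [0.56238631 0.04156255] [[-0.4, -0.2], [0.3, -1.1], [0.1, 1.4]]
peg [0.5134 0.1105 0.038 ] [266.4 197.5] [302.9 212.4]
hinge [0.6598 0.0115 0.066 ] [301.8 141.5] [357.5 223.9]
stop [0.6125 0.0483 0.032 ] [288.5 161.3] [338.4 225.8]
far c [0.5862 0.0519 0.024 ] [24.4  5.4] depthpt [0.5887 0.052  0.0067]
free [ 0.4862 -0.0587  0.024 ] [-83.1 -97.9] depthpt [ 0.4873 -0.0598  0.0094]
near [0.413  0.0077 0.024 ] [-151.4  -26.5] depthpt [ 0.4136  0.0069 -0.0026]
ball [ 0.4879 -0.0123  0.044 ] [-78.1 -51.7] depthpt [ 0.4871 -0.0118  0.0543]
handle [0.5334 0.0016 0.09  ] [-31.7 -41. ] depthpt [0.5313 0.0022 0.1079]
beaker [ 0.6734 -0.1602  0.0023] [  96.5 -212.3]
bottle [ 0.5302 -0.1966  0.1511] [ -48.9 -238.5]
tape [0.5262 0.274  0.0404] [-19.7 231.2]
handle side [0.5319 0.0018 0.1083] [-33.2 -40.8]
ball side [ 0.4871 -0.0171  0.0518] [-79.3 -56.5]
```

```bash
cat >> h.py <<'E'
import sys
DT=np.array([.5622,.0438]);DA=.068
DR=np.array([[np.cos(DA),-np.sin(DA)],[np.sin(DA),np.cos(DA)]])
def D(x,y,z): return np.r_[DR@[x,y]+DT,z]
def inD(P): return np.r_[DR.T@(np.asarray(P)[:2]-DT),P[2]]
def Rt():
    w,x,y,z=ctrl.get_obs()['eef_rot']
    from scipy.spatial.transform import Rotation as Ro
    return Ro.from_quat([x,y,z,w]).as_matrix()
def need(P,R=None):
    "shift in tool axes to bring TCP to P"
    s=ctrl.get_obs(); T=Rt(); d=T.T@(np.asarray(P)-s['eef_pos'])
    print('tool shift',d.round(4),'tcp dock',inD(s['eef_pos']).round(4),'xang-dock',round(float(np.arctan2(T[1,0],T[0,0])-DA),4),'z',T[:,2].round(3),'F',np.round(s['wrist_force'],1),'t',s['time_s'],'op',round(float(s['opening']),3))
def hd(t): return D(.095-.132*np.cos(t)+.018*np.sin(t),-.04,.066+.132*np.sin(t)+.018*np.cos(t))
E
python3 -m pendant '[[[0,0,0,0,0,-0.12,-1],[0,0,0,0,0,-0.12,-1],[0,0,0,0,0,-0.12,-1],[0,0,0,0,0,-0.12,-1],[-0.039,0.019,0,0,0,0,-1],[-0.039,0.019,0,0,0,0,-1],[-0.039,0.019,0,0,0,0,-1],[-0.039,0.019,0,0,0,0,-1],[-0.039,0.019,0,0,0,0,-1],[-0.039,0.019,0,0,0,0,-1]]]'
python3 -m pendant '[[[-0.039,0.019,0,0,0,0,-1],[-0.039,0.019,0,0,0,0,-1],[-0.039,0.019,0,0,0,0,-1],[-0.039,0.019,0,0,0,0,-1],[-0.039,0.019,0,0,0,0,-1],[-0.039,0.019,0,0,0,0,-1],[0,0,0,0,0,0,-1]]]'
python3 - <<'E'
from h import *
P=hd(.13);print(P);need(P+[0,0,.08]); shot('wrist','wrist1')
E
```

```text
time_s: 1.15
eef_pos: [0.3605, 0.2993, 0.2562]
eef_rot: [-0.0, 0.683, 0.731, -0.0]
wrist_force: [1.7, 0.5, -0.3]
opening: 0.999
time_s: 1.85
eef_pos: [0.4916, 0.0709, 0.2562]
eef_rot: [0.001, 0.685, 0.729, -0.0]
wrist_force: [-0.1, 0.6, 0.4]
opening: 1.0
[0.53144269 0.00161261 0.10095982]
tool shift [-0.0715  0.0354  0.0754] tcp dock [-0.0686  0.0318  0.2562] xang-dock 1.5647 z [ 0.001 -0.002 -1.   ] F [-0.1  0.6  0.4] t 1.85 op 1.0
```

```bash

python3 -m pendant '[[[-0.036,0.0175,0.02,0,0,0,-1],[-0.036,0.018,0.02,0,0,0,-0.3],[0,0,0.01,0,0,0,-0.3],[0,0,0,0,0,0,-0.3]]]'
python3 - <<'E'
from h import *
P=hd(.13);need(P+[0,0,.006]); shot('wrist','wrist2')
print(proj('wrist2',P),proj('wrist2',D(.095,-.04,.066)))
E
```

```text
time_s: 2.3
eef_pos: [0.5282, 0.0065, 0.2041]
eef_rot: [-0.002, 0.683, 0.73, -0.001]
wrist_force: [-0.2, 0.7, 0.1]
opening: 0.651
tool shift [-0.0052  0.0034  0.0971] tcp dock [-0.0365 -0.0349  0.2041] xang-dock 1.5694 z [-0.005  0.002 -1.   ] F [-0.2  0.7  0.1] t 2.3 op 0.651
[267.59642835 225.81599595] [269.28903074 334.73269688]
```

View pics/wrist2.png

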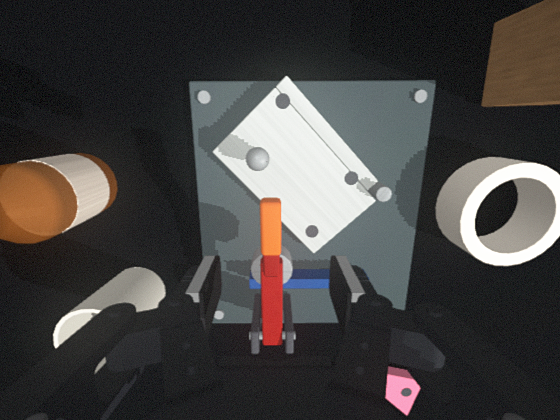

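The wrist view shows the orange handle centred at (271,227), the ball at (258,158), the peg at (384,194) and the blue bar at (290,283). The predicted handle position was (268,226). I'll refine the dock pose from this view.

```bash

python3 - <<'E'
from h import *
a,b=onz('wrist2',189,81,.008),onz('wrist2',436,80,.008)
print(inD(a),inD(b), 'peg',inD(onz('wrist2',384,194,.038)),'ball',inD(onz('wrist2',258,158,.046)),'hinge?',inD(onz('wrist2',272,340,.075)))
for n,p in dict(far=(317,252),near=(287,76),free=(213,152)).items(): print(n,inD(onz('wrist2',*p,.024)))
for v in (200,226,253):print('handle',inD(onz('wrist2',271,v,.106)),inD(bydepth('wrist2',271,v)))
E
```

```text
[-0.14869595 -0.11665396  0.008     ] [-0.14946227  0.12128421  0.008     ] peg [-0.04392365  0.07144335  0.038     ] ball [-0.07949156 -0.04947544  0.046     ] hinge? [ 0.09389923 -0.03720232  0.075     ]
far [0.02324238 0.0111216  0.024     ]
near [-0.15091988 -0.02300054  0.024     ]
free [-0.08284065 -0.09437209  0.024     ]
handle [-0.05550943 -0.0372106   0.106     ] [-0.05546401 -0.0372125   0.10582253]
handle [-0.03516205 -0.0373025   0.106     ] [-0.03621004 -0.03726915  0.10899222]
handle [-0.01287798 -0.03740316  0.106     ] [-0.01257606 -0.03741089  0.10533423]
```

```bash
sed -i 's/^DT=.*/DT=np.array([.5622,.0461]);DA=.071/' h.py
python3 - <<'E'
from h import *
need(hd(.13)+[0,0,.008])
E
```

```text
tool shift [-0.0034  0.003   0.0964] tcp dock [-0.0362 -0.0367  0.2054] xang-dock 1.5675 z [-0.003  0.001 -1.   ] F [ 0.8 -0.1  1.2] t 2.35 op 0.65
```

```bash

python3 -m pendant '[[[-0.0034,0.0015,0.024,0,0,0,-0.3],[0,0,0.024,0,0,0,-0.3],[0,0,0.024,0,0,0,-0.3],[0,0,0.023,0,0,0,-0.3],[0,0,0,0,0,0,-0.3]]]'
python3 - <<'E'
from h import *
need(hd(.13)+[0,0,.008])
E
python3 -m pendant '[[[0,0,0,0,0,0,1],[0,0,0,0,0,0,1],[0,0,0,0,0,0,1],[0,0,0,0,0,0,1],[0,0,0,0,0,0,1]]]'
python3 - <<'E'
from h import *
need(hd(.13)+[0,0,.008])
shot('side','side3')
E
```

```text
time_s: 2.85
eef_pos: [0.5292, 0.0044, 0.1094]
eef_rot: [-0.002, 0.682, 0.731, -0.001]
wrist_force: [-0.7, 0.7, 0.1]
opening: 0.647
tool shift [-0.0008  0.0024  0.0004] tcp dock [-0.0359 -0.0392  0.1094] xang-dock 1.5689 z [-0.005  0.001 -1.   ] F [-0.7  0.7  0.1] t 2.85 op 0.647
time_s: 3.35
eef_pos: [0.5325, 0.0033, 0.1128]
eef_rot: [0.001, 0.683, 0.731, 0.001]
wrist_force: [-0.2, 5.7, 3.2]
opening: 0.168
tool shift [ 0.0006 -0.0009  0.0038] tcp dock [-0.0327 -0.0406  0.1128] xang-dock 1.5672 z [ 0.003  0.001 -1.   ] F [-0.2  5.7  3.2] t 3.35 op 0.168
```

View pics/side3.png

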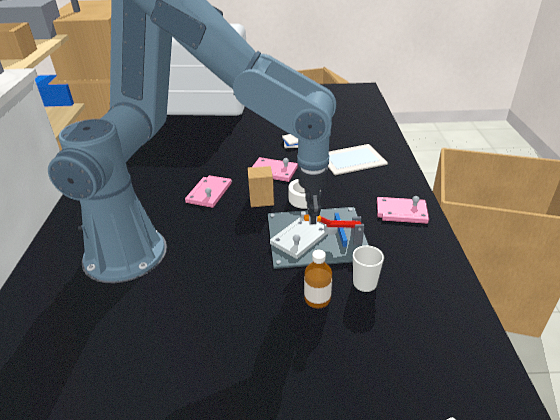

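```bash

python3 -m pendant '[[[0,0.0033,-0.0095,0,0,0,1],[0,0.0033,-0.0093,0,0,0,1],[0,0.0047,-0.0088,0,0,0,1],[0,0.0047,-0.0088,0,0,0,1],[0,0.0119,-0.0160,0,0,0,1]]]'
python3 - <<'E'
from h import *
need(hd(.58)+[0,0,.008])
E
```

```text
time_s: 3.9
eef_pos: [0.5578, 0.0052, 0.162]
eef_rot: [-0.002, 0.683, 0.731, -0.001]
wrist_force: [6.2, 1.7, -14.8]
opening: 0.169
tool shift [0.0005 0.0018 0.0006] tcp dock [-0.0073 -0.0405  0.162 ] xang-dock 1.5671 z [-0.004  0.002 -1.   ] F [  6.2   1.7 -14.8] t 3.9 op 0.169
```

```bash

python3 -m pendant '[[[0,0.0142,-0.0140,0,0,0,1],[0,0.0162,-0.0118,0,0,0,1],[0,0.0177,-0.0092,0,0,0,1],[0,0.0189,-0.0065,0,0,0,1]]]'
python3 - <<'E'
from h import *
need(hd(1.18)+[0,0,.008])
E
```

```text
time_s: 4.3
eef_pos: [0.6242, 0.0098, 0.2045]
eef_rot: [-0.003, 0.683, 0.731, -0.002]
wrist_force: [-3.2, 2.7, -7.7]
opening: 0.166
tool shift [0.0006 0.0021 0.0016] tcp dock [ 0.0593 -0.0406  0.2045] xang-dock 1.5674 z [-0.007  0.002 -1.   ] F [-3.2  2.7 -7.7] t 4.3 op 0.166
```

```bash

python3 -m pendant '[[[0,0.0196,-0.0036,0,0,0,1],[0,0.0200,-0.0006,0,0,0,1],[0,0.0198,0.0024,0,0,0,1],[0,0.007,0.0015,0,0,0,1],[0,0,0,0,0,0,1]]]'
python3 - <<'E'
from h import *
need(hd(1.68)+[0,0,.008])
shot('side','side4')
E
```

```text
time_s: 4.8
eef_pos: [0.6926, 0.0146, 0.2061]
eef_rot: [-0.001, 0.683, 0.731, 0.0]
wrist_force: [-2.4, 5.0, 1.5]
opening: 0.156
tool shift [ 0.0007 -0.0006  0.0029] tcp dock [ 0.1279 -0.0407  0.2061] xang-dock 1.5676 z [-0.001  0.002 -1.   ] F [-2.4  5.   1.5] t 4.8 op 0.156
```

View pics/side4.png

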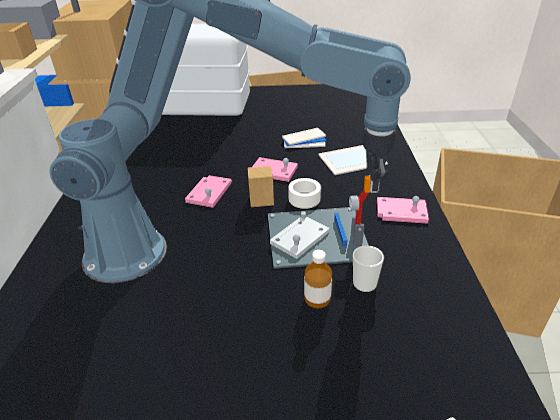

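The arm is raised: the handle stands up at side-view (366,185). I'll release it and lift away.

```bash

python3 -m pendant '[[[0,0,0,0,0,0,-0.3],[0,0,0,0,0,0,-0.3],[0,0,0,0,0,0,-0.3],[0,0,-0.03,0,0,0,-0.3],[0,0,-0.04,0,0,0,-0.3],[0,0,-0.02,0,0,0,-0.3],[0,0,0,0,0,0,-0.3]]]'
python3 - <<'E'
from h import *
st();need(hd(1.68))
th=-.8;R=np.array([[np.cos(th),-np.sin(th)],[np.sin(th),np.cos(th)]])
p=np.r_[R@[.068,-.175]+[-.044,.069]];print(p,D(*p,.16));need(D(*p,.16))
shot('side','side5')
E
```

```text
time_s: 5.55
eef_pos: [0.6945, 0.0126, 0.301]
eef_rot: [0.004, 0.683, 0.73, 0.002]
wrist_force: [1.1, 0.4, -0.3]
opening: 0.652
time_s 5.55
q [-1.5220e-01  4.0950e-01  1.2298e+00 -2.0000e-04  1.4934e+00 -1.7899e+00]
eef_pos [0.6945 0.0126 0.301 ]
eef_rot [0.0037 0.6831 0.7303 0.0024]
wrist_force [ 1.1394  0.3678 -0.3391]
opening 0.6516
tool shift [ 0.0031 -0.0032  0.1057] tcp dock [ 0.1295 -0.0428  0.301 ] xang-dock 1.5666 z [ 0.009 -0.002 -1.   ] F [ 1.1  0.4 -0.3] t 5.55 op 0.652
[-0.12216126 -0.10170389] [ 0.44756143 -0.06401382  0.16      ]
tool shift [-0.0596 -0.2527  0.1389] tcp dock [ 0.1295 -0.0428  0.301 ] xang-dock 1.5666 z [ 0.009 -0.002 -1.   ] F [ 1.1  0.4 -0.3] t 5.55 op 0.652
```

View pics/side5.png

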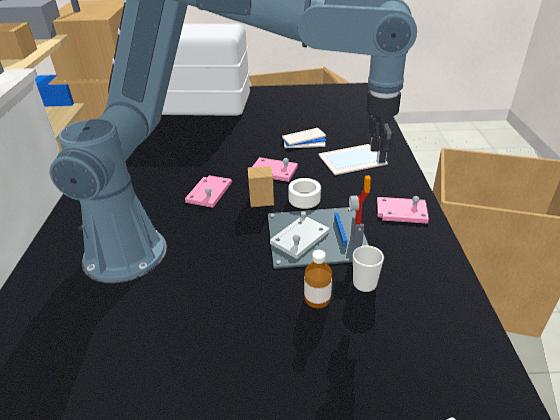

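```bash

python3 -m pendant '[[[-0.01,-0.042,0,0,0,0,1],[-0.01,-0.042,0,0,0,0,1],[-0.01,-0.042,0,0,0,0,1],[-0.01,-0.042,0,0,0,0,1],[-0.01,-0.042,0.0,0,0,0,1],[-0.01,-0.042,0.0,0,0,0,1],[0,0,0.04,0,0,0.133,1],[0,0,0.04,0,0,0.133,1],[0,0,0.03,0,0,0.133,1],[0,0,0.03,0,0,0.133,1]]]'
python3 -m pendant '[[[0,0,0.02,0,0,0.133,1],[0,0,0.02,0,0,0.133,1],[0,0,0,0,0,0,1],[0,0,0,0,0,0,1]]]'
python3 - <<'E'
from h import *
th=-.8;R=np.array([[np.cos(th),-np.sin(th)],[np.sin(th),np.cos(th)]])
p=np.r_[R@[.068,-.175]+[-.044,.069]];need(D(*p,.038))
shot('wrist','wrist6')
E
```

```text
time_s: 6.6
eef_pos: [0.4435, -0.0633, 0.1529]
eef_rot: [-0.001, 0.853, 0.523, -0.001]
wrist_force: [0.7, -0.9, 0.1]
opening: -0.005
time_s: 7.0
eef_pos: [0.4442, -0.0633, 0.1148]
eef_rot: [-0.001, 0.912, 0.409, -0.001]
wrist_force: [-0.5, -0.8, -0.4]
opening: -0.002
tool shift [0.0018 0.0031 0.0768] tcp dock [-0.1255 -0.1008  0.1148] xang-dock 0.7724 z [-0.002  0.001 -1.   ] F [-0.5 -0.8 -0.4] t 7.0 op -0.002
```

View pics/wrist6.png

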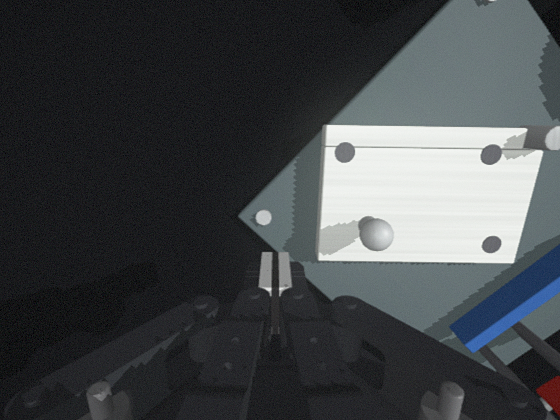

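The view shows the plate's 100 mm edge at x≈321 px, upright in the image and so parallel to the tool's y. The free corner is at (318,262), the closed pads at (274,270) and the ball at (376,235).

```bash

python3 - <<'E'
from h import *
s=ctrl.get_obs();T=Rt()
for p in [(318,262),(325,126),(516,263)]:
  P=onz('wrist6',*p,.024); print(inD(P),(T.T@(P-s['eef_pos'])).round(4))
for x in (-.01,0,.01): print(proj('wrist6',s['eef_pos']+T@[x,0,.025]))
E
```

```text
[-0.08280006 -0.09826439  0.024     ] [0.032  0.0272 0.0916]
[-0.15186339 -0.02665382  0.024     ] [ 0.0325 -0.0723  0.0917]
[0.02558546 0.00638079 0.024     ] [0.1827 0.0278 0.0916]
[257.15222843 271.66450478]
[276.28956038 271.68477683]
[295.42777497 271.70504982]
```

```bash

python3 -m pendant '[[[0,0,0.03,0,0,0,1],[0,0,0.03,0,0,0,1],[0,0,0.016,0,0,0,1],[0,0,0,0,0,0,1],[0.006,0,0,0,0,0,1],[0.006,0,0,0,0,0,1],[0.004,0,0,0,0,0,1],[0.002,0,0,0,0,0,1],[0.002,0,0,0,0,0,1]]]'
python3 - <<'E'
from h import *
need([0,0,0])
E
python3 -m pendant '[[[0.002,0,0,0,0,0,1],[0.002,0,0,0,0,0,1],[0.002,0,0,0,0,0,1]]]'
python3 - <<'E'
from h import *
need([0,0,0])
shot('wrist','wrist7')
E
```

```text
time_s: 7.95
eef_pos: [0.4589, -0.0488, 0.04]
eef_rot: [0.001, 0.913, 0.408, 0.0]
wrist_force: [-2.5, -4.9, 2.5]
opening: -0.0
tool shift [-0.2696 -0.3746  0.0396] tcp dock [-0.1097 -0.0873  0.04  ] xang-dock 0.7699 z [ 0.001 -0.001 -1.   ] F [-2.5 -4.9  2.5] t 7.95 op -0.0
time_s: 8.25
eef_pos: [0.4613, -0.0476, 0.0399]
eef_rot: [0.002, 0.913, 0.409, -0.003]
wrist_force: [-14.5, -27.0, 7.7]
opening: -0.001
tool shift [-0.2712 -0.3761  0.0412] tcp dock [-0.1072 -0.0863  0.0399] xang-dock 0.7717 z [-0.003 -0.006 -1.   ] F [-14.5 -27.    7.7] t 8.25 op -0.001
```

View pics/wrist7.png

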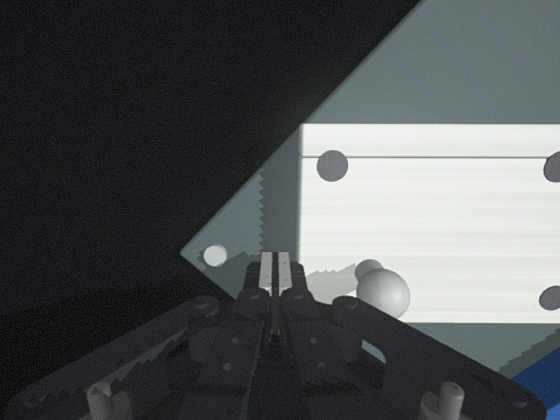

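```bash

python3 -m pendant '[[[0.0015,0.0063,0,0,0,-0.04,1],[0.002,0.0063,0,0,0,-0.04,1],[0.0028,0.0063,0,0,0,-0.04,1]]]'
python3 - <<'E'
from h import *
need([0,0,0])
E
python3 -m pendant '[[[0.0028,0.0063,0,0,0,-0.04,1],[0.0028,0.0063,0,0,0,-0.04,1],[0.0028,0.0063,0,0,0,-0.04,1]]]'
python3 - <<'E'
from h import *
need([0,0,0])
shot('wrist','wrist8')
E
```

```text
time_s: 8.6
eef_pos: [0.48, -0.0535, 0.0399]
eef_rot: [0.001, 0.886, 0.463, -0.002]
wrist_force: [-8.5, -10.7, 7.8]
opening: 0.002
tool shift [-0.2303 -0.4244  0.0411] tcp dock [-0.089  -0.0935  0.0399] xang-dock 0.8913 z [-0.003 -0.003 -1.   ] F [ -8.5 -10.7   7.8] t 8.6 op 0.002
time_s: 8.9
eef_pos: [0.5013, -0.0567, 0.04]
eef_rot: [0.001, 0.857, 0.515, -0.001]
wrist_force: [-5.5, -9.6, 6.4]
opening: 0.001
tool shift [-0.1851 -0.4693  0.0404] tcp dock [-0.068  -0.0982  0.04  ] xang-dock 1.0111 z [-0.001 -0.003 -1.   ] F [-5.5 -9.6  6.4] t 8.9 op 0.001
```

View pics/wrist8.png

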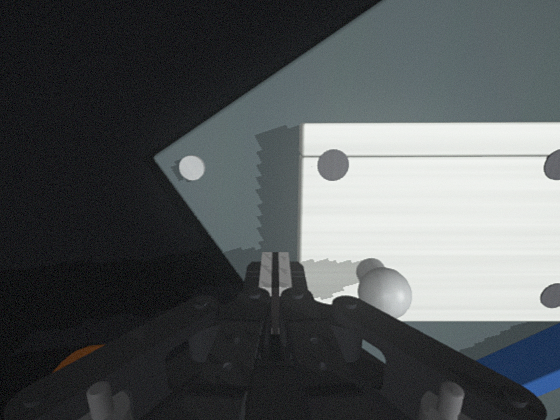

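The plate is following: in the wrist picture its edge stays at x≈302 px against the fingers, and about 0.24 rad of the turn is done.

```bash

python3 -m pendant '[[[0.0028,0.0063,0,0,0,-0.04,1],[0.0028,0.0063,0,0,0,-0.04,1],[0.0028,0.0063,0,0,0,-0.04,1],[0.0028,0.0063,0,0,0,-0.04,1],[0.0028,0.0063,0,0,0,-0.04,1]]]'
python3 - <<'E'
from h import *
need([0,0,0])
shot('wrist','wrist9')
E
```

```text
time_s: 9.45
eef_pos: [0.5362, -0.056, 0.04]
eef_rot: [0.001, 0.802, 0.598, -0.001]
wrist_force: [-3.2, -6.8, 4.8]
opening: -0.001
tool shift [-0.099  -0.5299  0.0399] tcp dock [-0.0332 -0.1     0.04  ] xang-dock 1.2109 z [-0.    -0.003 -1.   ] F [-3.2 -6.8  4.8] t 9.45 op -0.001
```

View pics/wrist9.png

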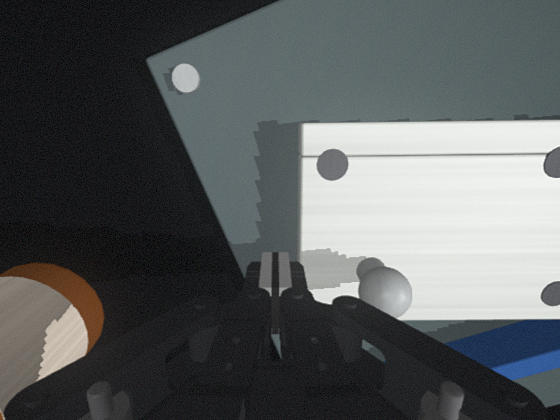

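```bash

python3 -m pendant '[[[0.003,0.0063,0,0,0,-0.04,1],[0.003,0.0063,0,0,0,-0.04,1],[0.003,0.0063,0,0,0,-0.04,1],[0.003,0.0063,0,0,0,-0.04,1],[0.003,0.0063,0,0,0,-0.04,1],[0.003,0.0063,0,0,0,-0.04,1]]]'
python3 - <<'E'
from h import *
need([0,0,0])
shot('wrist','wrist10');shot('side','side10')
import cv2
a=cv2.imread('pics/side10.png')[150:300,230:430]; cv2.imwrite('pics/side10c.png',cv2.resize(a,None,fx=4,fy=4,interpolation=cv2.INTER_CUBIC))
E
```

```text
time_s: 10.1
eef_pos: [0.5771, -0.0455, 0.0401]
eef_rot: [0.001, 0.724, 0.69, -0.0]
wrist_force: [0.1, -6.8, 2.3]
opening: 0.005
tool shift [ 0.0172 -0.5787  0.0393] tcp dock [ 0.0084 -0.0924  0.0401] xang-dock 1.4506 z [ 0.001 -0.003 -1.   ] F [ 0.1 -6.8  2.3] t 10.1 op 0.005
```

View pics/wrist10.png

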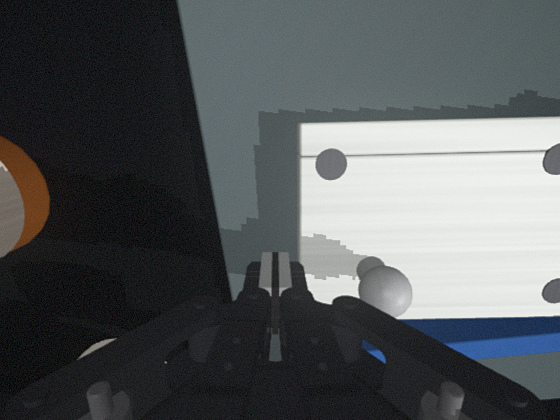

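View pics/side10c.png

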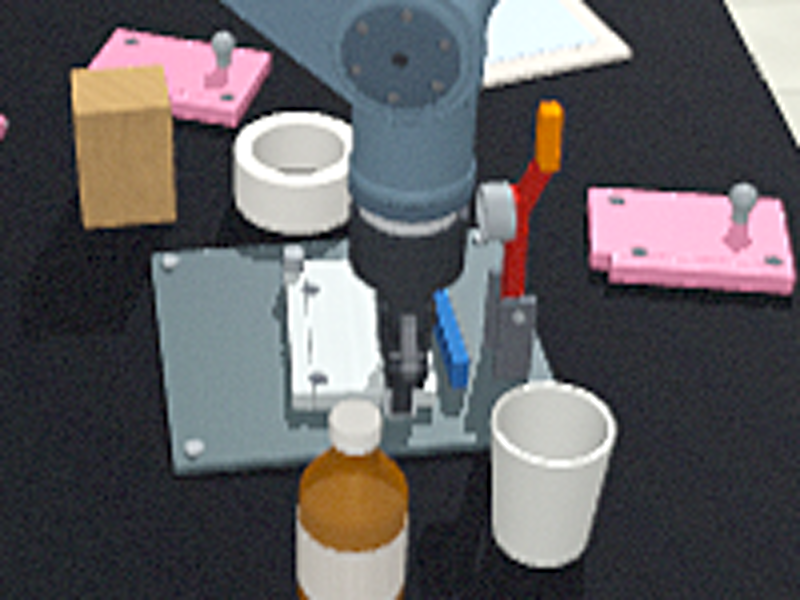

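```bash

python3 -m pendant '[[[0.003,0.0050,0,0,0,-0.03,1],[0.003,0.0050,0,0,0,-0.03,1],[0.003,0.0030,0,0,0,-0.02,1]]]'
python3 - <<'E'
from h import *
need([0,0,0])
E
python3 -m pendant '[[[0.002,0.002,0,0,0,-0.02,1],[0.002,0.001,0,0,0,-0.01,1],[0.001,0,0,0,0,0,1]]]'
python3 - <<'E'
from h import *
need([0,0,0])
shot('wrist','wrist11')
E
```

```text
time_s: 10.5
eef_pos: [0.5919, -0.0379, 0.0405]
eef_rot: [0.003, 0.696, 0.718, 0.0]
wrist_force: [4.7, -12.6, -1.8]
opening: -0.002
tool shift [ 0.0559 -0.5907  0.0374] tcp dock [ 0.0237 -0.0859  0.0405] xang-dock 1.5299 z [ 0.005 -0.004 -1.   ] F [  4.7 -12.6  -1.8] t 10.5 op -0.002
time_s: 10.8
eef_pos: [0.5929, -0.0368, 0.0405]
eef_rot: [0.004, 0.685, 0.728, -0.004]
wrist_force: [-5.3, -30.2, 2.1]
opening: 0.001
tool shift [ 0.073  -0.5895  0.0397] tcp dock [ 0.0247 -0.0848  0.0405] xang-dock 1.5603 z [ 0.001 -0.01  -1.   ] F [ -5.3 -30.2   2.1] t 10.8 op 0.001
```

View pics/wrist11.png

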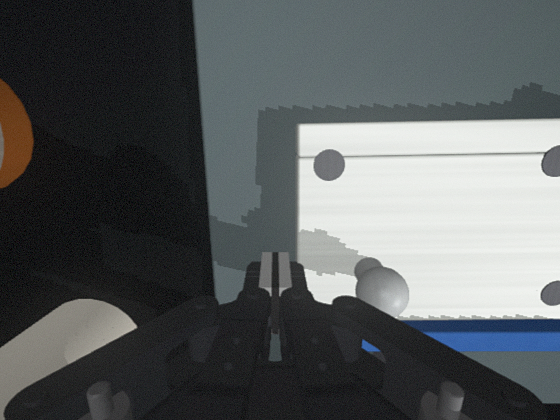

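The force has risen to 30 N and the plate edge lies along the blue bar at v≈320 px. I'll back off and check.

```bash

python3 -m pendant '[[[-0.004,0,0,0,0,0,1],[-0.008,0,0,0,0,0,1],[-0.012,0,0,0,0,0,1],[-0.004,-0.02,-0.03,0,0,0,1],[0,-0.03,-0.045,0,0,0,1],[0,-0.02,-0.04,0,0,0,1],[0.03,0,-0.04,0,0,0,1],[0.03,0,0,0,0,0,1],[0,0,0,0,0,0,1]]]'
python3 - <<'E'
from h import *
need(D(0,-.04,.2))
shot('wrist','wrist12');shot('side','side12');shot('top','top12')
import cv2
a=cv2.imread('pics/side12.png')[170:290,250:400]; cv2.imwrite('pics/side12c.png',cv2.resize(a,None,fx=5,fy=5,interpolation=cv2.INTER_CUBIC))
E
```

```text
time_s: 11.75
eef_pos: [0.523, 0.0003, 0.1927]
eef_rot: [0.001, 0.685, 0.729, 0.001]
wrist_force: [-0.1, 0.6, 0.1]
opening: 0.001
tool shift [ 0.0033  0.0423 -0.0071] tcp dock [-0.0423 -0.0429  0.1927] xang-dock 1.5618 z [ 0.003  0.001 -1.   ] F [-0.1  0.6  0.1] t 11.75 op 0.001
```

View pics/wrist12.png

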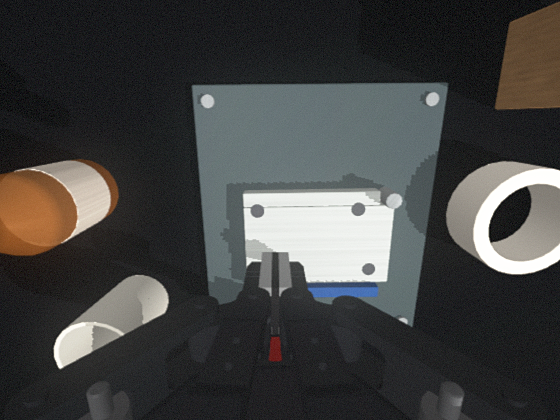

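View pics/side12c.png

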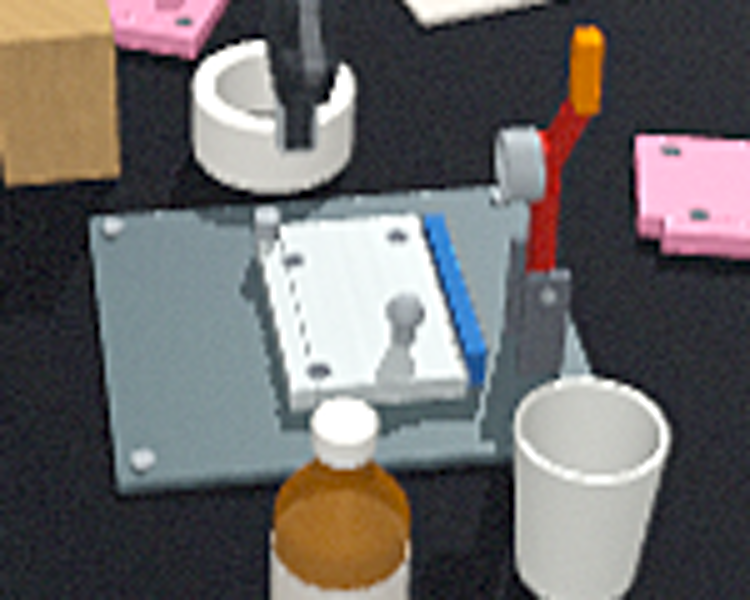

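The edge appears flush on the bar. I'll move sideways for an unobstructed view to measure it.

```bash

python3 -m pendant '[[[0.04,0.01,-0.02,0,0,0,1],[0.04,0.01,-0.01,0,0,0,1],[0.04,0.01,0,0,0,0,1],[0,0,0,0,0,0,1],[0,0,0,0,0,0,1]]]'
python3 - <<'E'
from h import *
need(D(0,-.04,.2))
shot('wrist','wrist13')
import cv2
a=cv2.imread('pics/wrist13.png')
cv2.imwrite('pics/wrist13c.png',cv2.resize(a[140:340,60:330],None,fx=2.9,fy=2.9,interpolation=cv2.INTER_CUBIC))
E
```

```text
time_s: 12.4
eef_pos: [0.5453, 0.1194, 0.2198]
eef_rot: [-0.001, 0.685, 0.728, -0.001]
wrist_force: [-0.3, -0.5, 0.4]
opening: 0.0
tool shift [-0.1141  0.0129  0.0198] tcp dock [-0.0116  0.0743  0.2198] xang-dock 1.5603 z [-0.002 -0.    -1.   ] F [-0.3 -0.5  0.4] t 12.4 op 0.0
```

View pics/wrist13.png

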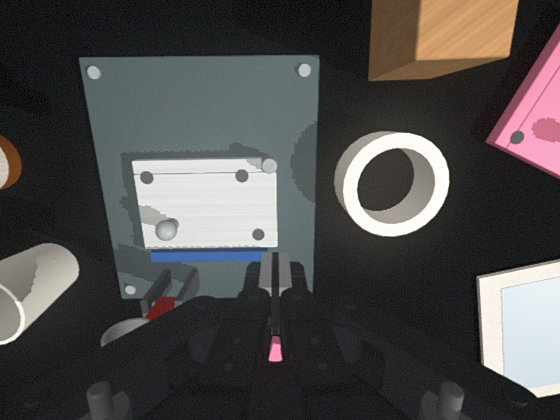

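View pics/wrist13c.png

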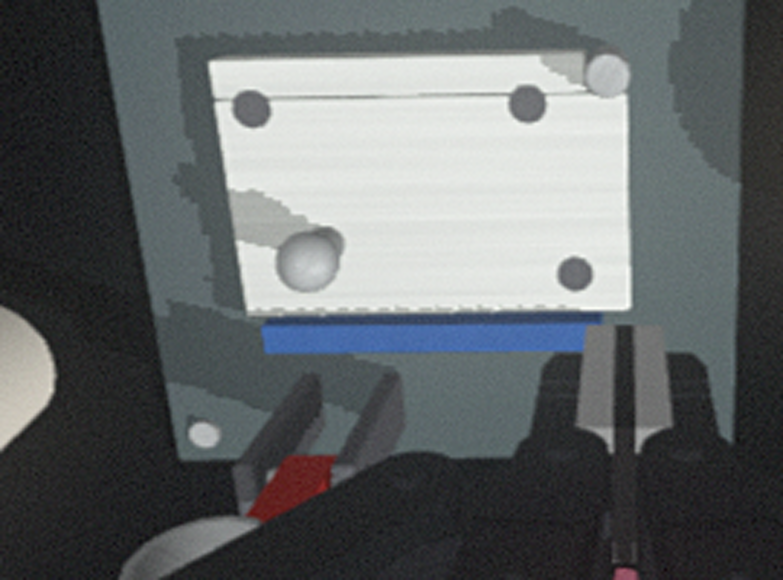

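```bash

python3 - <<'E'
from h import *
p,_,_,_=load('wrist13');p=p.astype(int);h=p.sum(2)
g=lambda a:np.polyfit(a[:,1],a[:,0],1)
def edge(us,v0,v1,z,f):
    o=[]
    for u in us:
        col=f(p[v0:v1,u]).astype(float); d=np.abs(np.diff(col)); i=d.argmax(); w=d[max(0,i-1):i+2]; 
        v=v0+ (np.arange(max(0,i-1),max(0,i-1)+len(w))*w).sum()/w.sum()+.5
        o.append(inD(onz('wrist13',u,v,z))[:2])
    o=np.array(o); k=np.polyfit(o[:,1],o[:,0],1); r=o[:,0]-np.polyval(k,o[:,1]); m=abs(r)<.0015; return np.polyfit(o[m,1],o[m,0],1).round(4),m.sum(),o[:,1].min().round(3),o[:,1].max().round(3)
R=lambda c:c[:,0]
print('plate far',edge(range(152,245,4),238,254,.024,R))
print('bar far top',edge(range(155,255,4),255,270,.032,lambda c:c[:,2]-c[:,0]))
print('plate near',edge(range(140,255,4),152,166,.024,R))
print('slab near',edge(range(90,310,5),48,66,.008,R))
for u in (160,200,250): print(u,p[240:268:1,u].tolist()[::2])
print('ball',inD(onz('wrist13',166.5,229.5,.044)))
E
```

```text
plate far (array([-0.0116,  0.0492]), np.int64(23), np.float64(-0.065), np.float64(0.039))
bar far top (array([0.0003, 0.062 ]), np.int64(25), np.float64(-0.06), np.float64(0.047))
plate near (array([-0.0075, -0.0496]), np.int64(27), np.float64(-0.064), np.float64(0.051))
slab near (array([ 0.0006, -0.1491]), np.int64(43), np.float64(-0.107), np.float64(0.106))
160 [[214, 217, 214], [217, 221, 218], [223, 226, 223], [230, 232, 228], [127, 133, 133], [46, 64, 91], [67, 96, 147], [69, 104, 168], [70, 107, 173], [66, 105, 167], [62, 105, 167], [76, 84, 97], [82, 89, 90], [73, 83, 82]]
200 [[221, 223, 220], [221, 223, 220], [226, 228, 224], [187, 191, 183], [88, 96, 105], [49, 66, 93], [70, 101, 157], [70, 108, 169], [74, 110, 170], [70, 103, 165], [74, 110, 171], [98, 107, 113], [91, 104, 105], [100, 112, 114]]
250 [[224, 227, 222], [230, 233, 229], [231, 233, 230], [198, 201, 193], [58, 71, 96], [62, 77, 103], [75, 110, 171], [76, 111, 171], [71, 106, 168], [72, 111, 172], [74, 108, 176], [88, 99, 95], [50, 53, 50], [45, 49, 50]]
ball [ 0.02007255 -0.03790864  0.044     ]
```

Flushness result: the plate's long edges are within 0.7–1.2° of the bar (slope −0.008 to −0.012, about the size of the pixel error), and the far edge is at dock x≈0.049–0.050 m. The ball is at dock (0.020, −0.038), as expected for home. The bystanders have not moved. Next I'll go to the raised handle.

```bash

python3 -m pendant '[[[0,0,-0.04,0,0,0,-0.3],[0,0,-0.04,0,0,0,-0.3],[-0.028,0.035,0,0,0,0,-0.3],[-0.029,0.035,0,0,0,0,-0.3],[-0.029,0.035,0,0,0,0,-0.3],[-0.029,0.035,0,0,0,-0.006,-0.3],[0,0,0,0,0,0,-0.3],[0,0,0,0,0,0,-0.3]]]'
python3 - <<'E'
from h import *
need(hd(1.68)+[0,0,.01])
shot('wrist','wrist14');shot('side','side14')
import cv2
a=cv2.imread('pics/side14.png')[120:270,280:480]; cv2.imwrite('pics/side14c.png',cv2.resize(a,None,fx=4,fy=4,interpolation=cv2.INTER_CUBIC))
p,d,_,_=load('wrist14');p=p.astype(int)
m=((p[:,:,0]>170)&(p[:,:,2]<80)&(p[:,:,1]>70)&(p[:,:,1]<170));v,u=np.nonzero(m);print(len(u),u.mean(),v.mean(),u.min(),u.max(),v.min(),v.max())
P=hd(1.68);print(proj('wrist14',P))
E
```

```text
time_s: 13.25
eef_pos: [0.6919, 0.0101, 0.299]
eef_rot: [-0.001, 0.685, 0.728, -0.001]
wrist_force: [-0.0, 0.4, -0.3]
opening: 0.653
tool shift [0.0051 0.0007 0.0937] tcp dock [ 0.1268 -0.0451  0.299 ] xang-dock 1.5612 z [-0.003  0.    -1.   ] F [-0.   0.4 -0.3] t 13.25 op 0.653
426 281.92957746478874 207.30046948356807 270 293 165 217
[280.87533202 222.3076542 ]
```

View pics/wrist14.png

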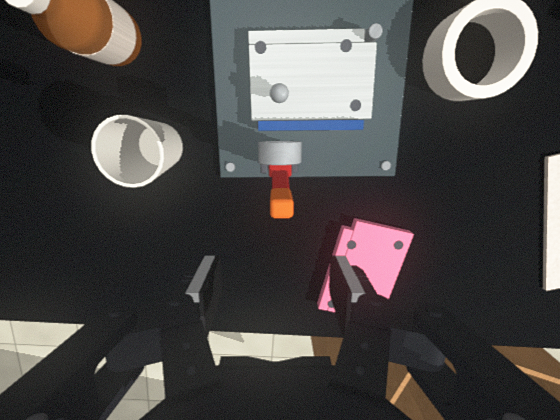

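View pics/side14c.png

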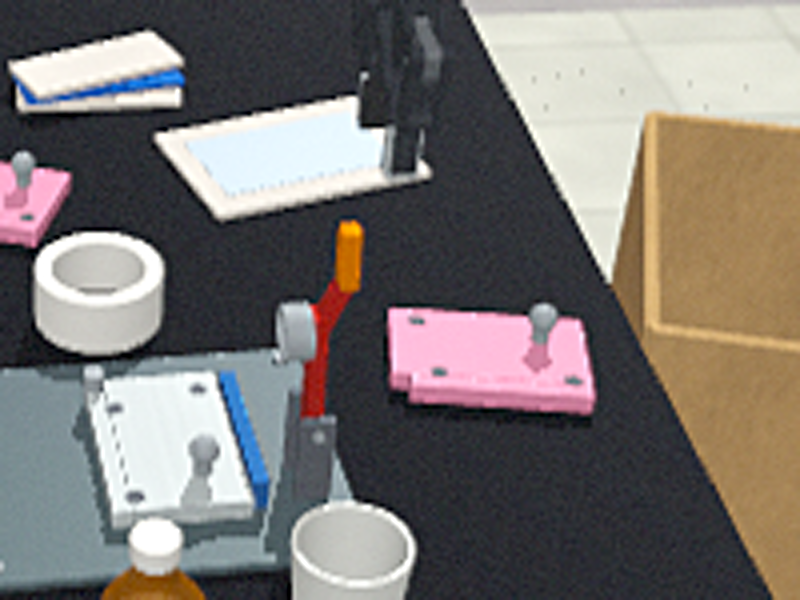

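```bash

python3 - <<'E'
from h import *
p,d,_,_=load('wrist14')
for uv in [(282,212),(282,216),(282,200),(270,210),(293,210)]: print(uv,inD(bydepth('wrist14',*uv)).round(4))
def end(t,l=.155,n=.018): return D(.095-l*np.cos(t)+n*np.sin(t),-.04,.066+l*np.sin(t)+n*np.cos(t))
for t in (1.55,1.6,1.65,1.7): print(t,proj('wrist14',end(t,.155,.025)),proj('wrist14',end(t,.155,.011)), proj('side14',end(t)))
need(hd(1.6)+[0,0,.01])
E
```

```text
(282, 212) [ 0.1113 -0.0397  0.2207]
(282, 216) [ 0.1138 -0.0397  0.2217]
(282, 200) [ 0.1032 -0.0397  0.2195]
(270, 210) [ 0.1104 -0.0479  0.2188]
(293, 210) [ 0.1751 -0.0186 -0.001 ]
1.55 [281.61993486 220.02944929] [281.55602514 200.03952172] [367.45218933 176.1580244 ]
1.6 [281.60611184 230.05708316] [281.56654226 210.88151768] [370.35872924 176.24615714]
1.65 [281.57993414 239.4565786 ] [281.56378746 221.20143494] [373.2248727  176.46139368]
1.7 [281.54223824 248.19338544] [281.54837259 230.94524084] [376.04196491 176.80266452]
tool shift [ 0.0028 -0.0095  0.0932] tcp dock [ 0.1264 -0.0429  0.3007] xang-dock 1.5638 z [-0.001  0.    -1.   ] F [-0.4 -0.   0.1] t 13.35 op 0.649
```

The arm settled at about 1.53 rad after release. That is upright and still clear.

```bash

python3 -m pendant '[[[0.003,-0.009,0,0,0,0,-0.3],[0,-0.0095,0.015,0,0,0,-0.3],[0,0,0.03,0,0,0,-0.3],[0,0,0.03,0,0,0,-0.3],[0,0,0.015,0,0,0,-0.3],[0,0,0,0,0,0,-0.3]]]'
python3 - <<'E'
from h import *
need(hd(1.53)+[0,0,.01])
E
python3 -m pendant '[[[0,0,0,0,0,0,1],[0,0,0,0,0,0,1],[0,0,0,0,0,0,1],[0,0,0,0,0,0,1],[0,0,0,0,0,0,1]]]'
python3 - <<'E'
from h import *
need(hd(1.53)+[0,0,.01])
E
```

```text
time_s: 13.95
eef_pos: [0.6713, 0.0157, 0.209]
eef_rot: [-0.002, 0.683, 0.73, -0.001]
wrist_force: [-0.5, -0.6, 0.9]
opening: 0.65
tool shift [-0.0019  0.0009  0.0003] tcp dock [ 0.1067 -0.0381  0.209 ] xang-dock 1.5659 z [-0.004  0.001 -1.   ] F [-0.5 -0.6  0.9] t 13.95 op 0.65
time_s: 14.45
eef_pos: [0.6746, 0.0136, 0.2135]
eef_rot: [0.002, 0.684, 0.73, 0.001]
wrist_force: [-0.4, -4.5, 6.4]
opening: 0.171
tool shift [ 0.0003 -0.0023  0.0049] tcp dock [ 0.1098 -0.0404  0.2135] xang-dock 1.5646 z [ 0.004 -0.002 -1.   ] F [-0.4 -4.5  6.4] t 14.45 op 0.171
```

```bash

python3 -m pendant '[[[0,-0.0200,-0.0004,0,0,0,1],[0,-0.0197,0.0026,0,0,0,1],[0,-0.0192,0.0055,0,0,0,1],[0,-0.0182,0.0083,0,0,0,1],[0,-0.0167,0.0110,0,0,0,1]]]'
python3 - <<'E'
from h import *
need(hd(.78)+[0,0,.01])
E
python3 -m pendant '[[[0,-0.0149,0.0133,0,0,0,1],[0,-0.0127,0.0154,0,0,0,1],[0,-0.0102,0.0171,0,0,0,1]]]'
python3 - <<'E'
from h import *
need(hd(.33)+[0,0,.01])
shot('side','side15');shot('wrist','wrist15')
import cv2
a=cv2.imread('pics/side15.png')[170:290,250:400]; cv2.imwrite('pics/side15c.png',cv2.resize(a,None,fx=5,fy=5,interpolation=cv2.INTER_CUBIC))
E
```

```text
time_s: 14.95
eef_pos: [0.5828, 0.0071, 0.1892]
eef_rot: [0.005, 0.684, 0.73, 0.002]
wrist_force: [-1.1, -4.8, 14.0]
opening: 0.175
tool shift [ 0.0003 -0.0041  0.0075] tcp dock [ 0.0178 -0.0403  0.1892] xang-dock 1.5647 z [ 0.01  -0.003 -1.   ] F [-1.1 -4.8 14. ] t 14.95 op 0.175
time_s: 15.25
eef_pos: [0.5424, 0.0043, 0.1413]
eef_rot: [0.002, 0.684, 0.73, -0.001]
wrist_force: [-7.7, -8.2, 13.8]
opening: 0.18
tool shift [ 0.0003 -0.0014  0.0055] tcp dock [-0.0227 -0.0403  0.1413] xang-dock 1.5655 z [ 0.003 -0.004 -1.   ] F [-7.7 -8.2 13.8] t 15.25 op 0.18
```

View pics/side15c.png

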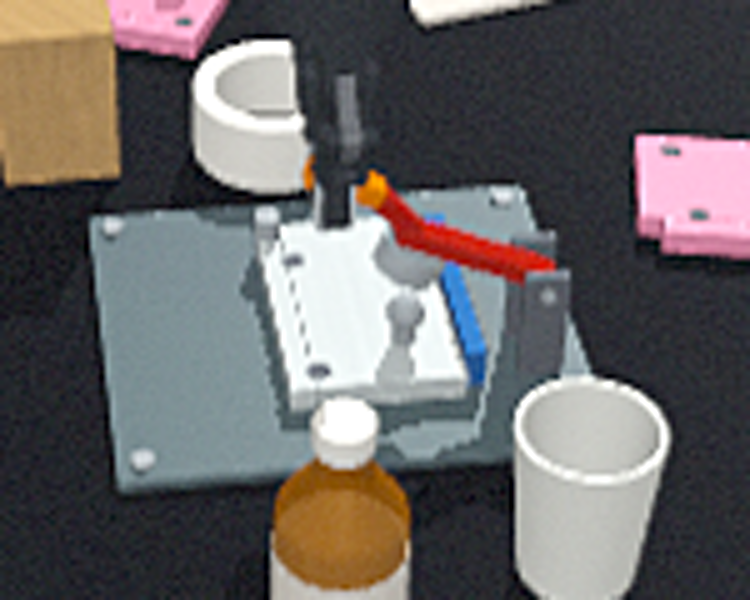

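The arm is at about 0.35 rad with the cup just above the ball. I'll take it down slowly.

```bash

python3 -m pendant '[[[0,-0.0038,0.0093,0,0,0,1],[0,-0.0038,0.0093,0,0,0,1],[0,-0.0024,0.0097,0,0,0,1],[0,-0.0024,0.0097,0,0,0,1],[0,-0.0006,0.004,0,0,0,1],[0,0,0.002,0,0,0,1]]]'
python3 - <<'E'
from h import *
need(hd(0)+[0,0,.01])
E
python3 -m pendant '[[[0,0,0.003,0,0,0,1],[0,0,0.003,0,0,0,1]]]'
python3 - <<'E'
from h import *
need(hd(0)+[0,0,.01])
E
```

```text
time_s: 15.95
eef_pos: [0.5284, 0.0034, 0.0948]
eef_rot: [0.0, 0.684, 0.73, -0.002]
wrist_force: [-11.2, -11.0, 8.2]
opening: 0.178
tool shift [ 0.0002 -0.0003  0.0008] tcp dock [-0.0367 -0.0402  0.0948] xang-dock 1.5653 z [-0.002 -0.003 -1.   ] F [-11.2 -11.    8.2] t 15.95 op 0.178
time_s: 16.15
eef_pos: [0.5278, 0.0034, 0.0887]
eef_rot: [-0.0, 0.683, 0.73, -0.002]
wrist_force: [-13.5, -11.5, 7.4]
opening: 0.176
tool shift [ 0.0002  0.0003 -0.0053] tcp dock [-0.0373 -0.0402  0.0887] xang-dock 1.5655 z [-0.003 -0.003 -1.   ] F [-13.5 -11.5   7.4] t 16.15 op 0.176
```

```bash

python3 - <<'E'
from h import *
shot('side','side16')
import cv2
a=cv2.imread('pics/side16.png')[170:290,250:400]; cv2.imwrite('pics/side16c.png',cv2.resize(a,None,fx=5,fy=5,interpolation=cv2.INTER_CUBIC))
E
```

```text
(no output)
```

View pics/side16c.png

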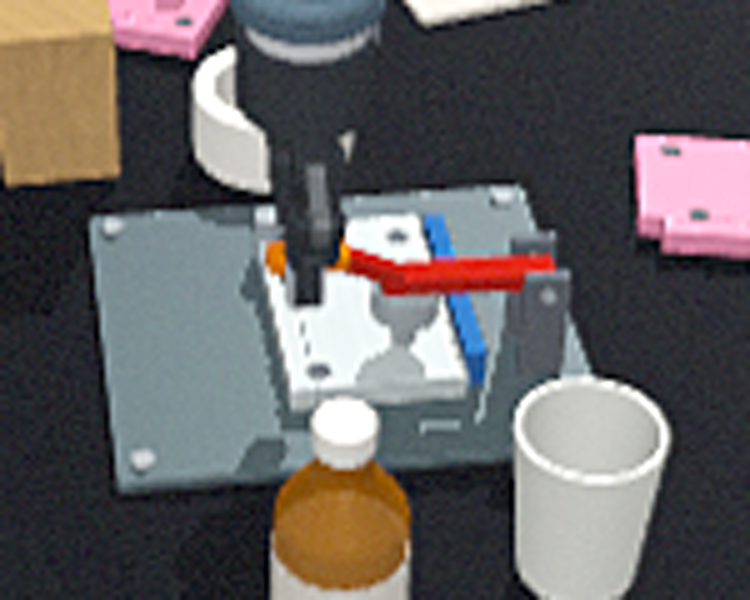

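```bash

python3 -m pendant '[[[0,0,0.002,0,0,0,1],[0,0,0.002,0,0,0,1],[0,0,0,0,0,0,1]]]'
python3 -m pendant '[[[0,0,0,0,0,0,0],[0,0,0,0,0,0,-0.3],[0,0,0,0,0,0,-0.3],[0,0,0,0,0,0,-0.3],[0,0,-0.03,0,0,0,-0.3],[0,0,-0.03,0,0,0,-0.3],[0,0,-0.04,0,0,0,-0.3],[0,0,0,0,0,0,-0.3]]]'
python3 - <<'E'
from h import *
need(hd(0)+[0,0,.04])
shot('wrist','wrist17');shot('side','side17')
import cv2
a=cv2.imread('pics/side17.png')[170:290,250:400]; cv2.imwrite('pics/side17c.png',cv2.resize(a,None,fx=5,fy=5,interpolation=cv2.INTER_CUBIC))
E
```

```text
time_s: 16.5
eef_pos: [0.5276, 0.0033, 0.0843]
eef_rot: [-0.0, 0.683, 0.73, -0.002]
wrist_force: [-10.4, -11.5, 4.4]
opening: 0.178
time_s: 17.3
eef_pos: [0.5328, 0.0049, 0.1902]
eef_rot: [0.004, 0.683, 0.73, 0.003]
wrist_force: [1.4, -0.4, 0.8]
opening: 0.651
tool shift [-0.0009 -0.0055  0.0662] tcp dock [-0.0322 -0.039   0.1902] xang-dock 1.5655 z [ 0.01  -0.002 -1.   ] F [ 1.4 -0.4  0.8] t 17.3 op 0.651
```

View pics/side17c.png

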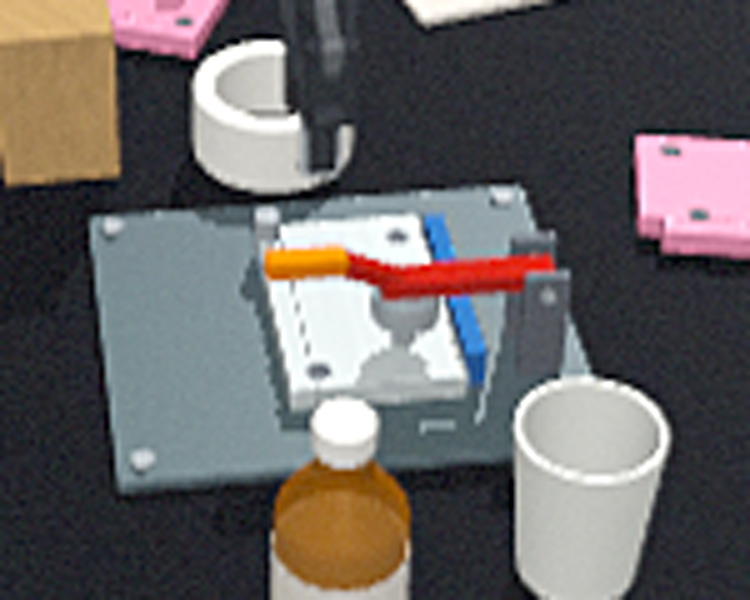

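View pics/wrist17.png

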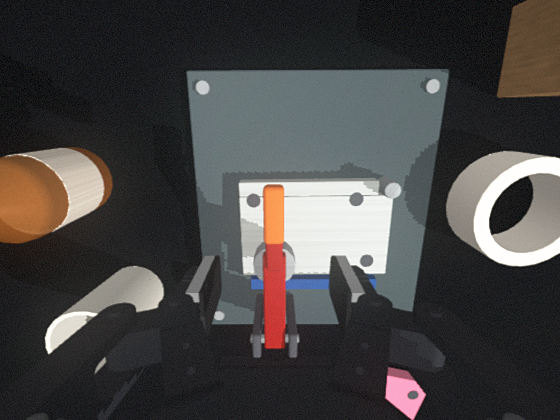

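The arm lies level with its cup over the ball. I'll measure the handle height and then press it gently with shut fingertips to make sure it is on its end stop.

```bash

python3 - <<'E'
from h import *
for u,v in [(273,190),(273,200),(273,215),(273,230),(274,290),(274,330)]: print((u,v),inD(bydepth('wrist17',u,v)).round(4))
for u,v in [(300,222),(310,222),(345,225),(335,226)]: print(inD(bydepth('side17',u,v)).round(4))
need(hd(0)+[0,0,.007+.025])
E
```

```text
(273, 190) [-0.0573 -0.0401  0.0914]
(273, 200) [-0.0494 -0.0402  0.0901]
(273, 215) [-0.0381 -0.0402  0.0918]
(273, 230) [-0.026  -0.0403  0.0915]
(274, 290) [ 0.0384 -0.04    0.0723]
(274, 330) [ 0.0803 -0.0402  0.073 ]
[-0.0542  0.0576  0.0102]
[-0.0401 -0.0482  0.0916]
[ 0.0574 -0.0493  0.0721]
[ 0.0297 -0.0486  0.0708]
tool shift [-0.0016 -0.0022  0.0695] tcp dock [-0.035  -0.0383  0.1855] xang-dock 1.5653 z [ 0.003 -0.    -1.   ] F [ 0.2  0.6 -0.9] t 17.4 op 0.649
```

```bash

python3 -m pendant '[[[-0.0016,0,0,0,0,0,1],[0,0,0,0,0,0,1],[0,0,0,0,0,0,1],[0,0,0,0,0,0,1],[0,0,0.03,0,0,0,1],[0,0,0.025,0,0,0,1],[0,0,0.01,0,0,0,1],[0,0,0.002,0,0,0,1],[0,0,0.002,0,0,0,1]]]'
python3 -m pendant '[[[0,0,0.002,0,0,0,1]]]'
python3 -m pendant '[[[0,0,0.002,0,0,0,1]]]'
python3 -m pendant '[[[0,0,0.001,0,0,0,1]]]'
```

```text
time_s: 18.3
eef_pos: [0.5294, 0.0037, 0.1158]
eef_rot: [-0.0, 0.684, 0.73, -0.0]
wrist_force: [-7.9, 1.6, 16.2]
opening: -0.002
time_s: 18.4
eef_pos: [0.5294, 0.0037, 0.1156]
eef_rot: [-0.0, 0.684, 0.73, -0.0]
wrist_force: [-13.8, 1.8, 29.7]
opening: 0.002
time_s: 18.5
eef_pos: [0.5295, 0.0037, 0.1154]
eef_rot: [-0.0, 0.683, 0.73, -0.0]
wrist_force: [-21.2, 1.4, 45.5]
opening: 0.001
time_s: 18.6
eef_pos: [0.5295, 0.0037, 0.1154]
eef_rot: [-0.0, 0.683, 0.73, -0.001]
wrist_force: [-22.2, 1.6, 47.5]
opening: 0.003
```

The arm is on its stop: the force rises steeply while z holds at 0.1154. I'll back away and take the final pictures.

```bash

python3 -m pendant '[[[0,0,-0.006,0,0,0,1],[0,0,-0.03,0,0,0,1],[0,0,-0.04,0,0,0,1],[0.03,-0.02,-0.03,0,0,0,1],[0.04,-0.02,0,0,0,0,1],[0.04,0,0,0,0,0,1],[0,0,0,0,0,0,1],[0,0,0,0,0,0,1]]]'
python3 - <<'E'
from h import *
need(D(0,0,.2))
shot('wrist','wrist18');shot('side','side18');shot('top','top18')
import cv2
a=cv2.imread('pics/side18.png')[170:290,250:400]; cv2.imwrite('pics/side18c.png',cv2.resize(a,None,fx=5,fy=5,interpolation=cv2.INTER_CUBIC))
a=cv2.imread('pics/wrist18.png')[:,:]; cv2.imwrite('pics/wrist18c.png',cv2.resize(a[150:350,80:350],None,fx=2.9,fy=2.9,interpolation=cv2.INTER_CUBIC))
E
```

```text
time_s: 19.4
eef_pos: [0.4825, 0.1114, 0.2172]
eef_rot: [0.001, 0.683, 0.731, 0.0]
wrist_force: [0.4, 0.1, 0.6]
opening: -0.002
tool shift [-0.0706  0.0751  0.0174] tcp dock [-0.0748  0.0708  0.2172] xang-dock 1.5674 z [ 0.002 -0.    -1.   ] F [0.4 0.1 0.6] t 19.4 op -0.002
```

View pics/side18c.png

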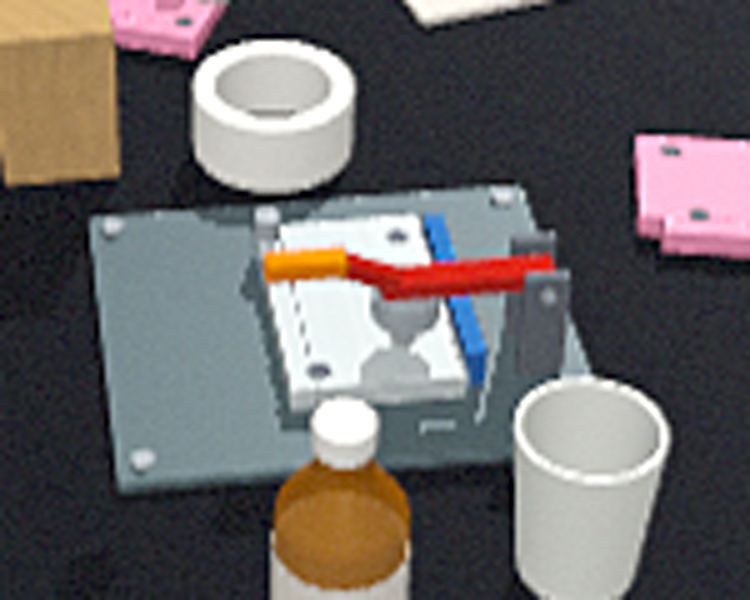

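View pics/wrist18c.png

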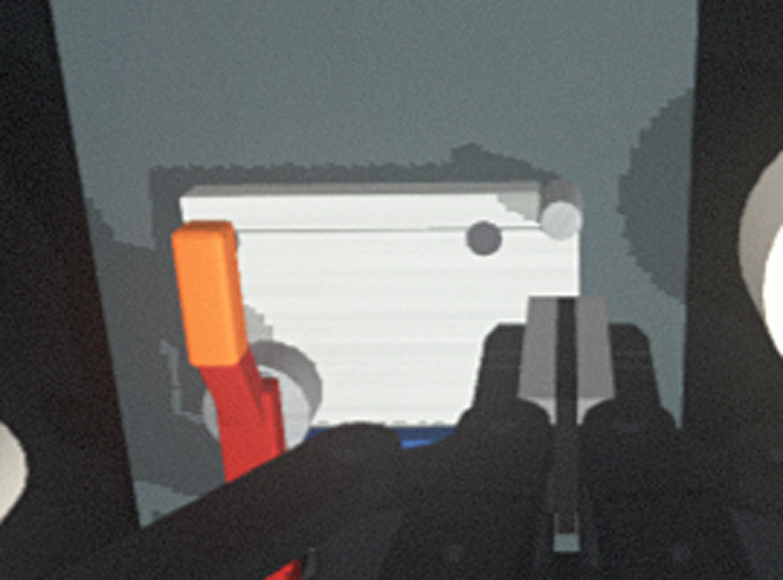

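View pics/top18.png

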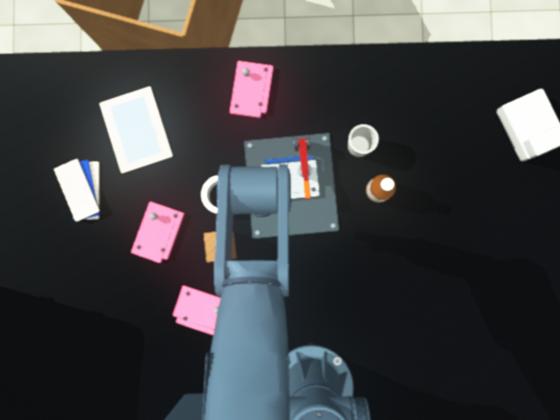

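```bash

python3 - <<'E'
from h import *
p,d,_,_=load('wrist17');p=p.astype(int)[:,:,0]
def e(us,v0,v1,z):
    o=[]
    for u in us:
        dd=np.diff(p[v0:v1,u]); i=np.abs(dd).argmax(); o.append(inD(onz('wrist17',u,v0+i+.5,z))[:2])
    o=np.array(o);k=np.polyfit(o[:,1],o[:,0],1);m=abs(o[:,0]-np.polyval(k,o[:,1]))<.0015;return np.polyfit(o[m,1],o[m,0],1).round(4),m.sum()
print('far L/R',e(list(range(245,255))+list(range(300,328)),264,285,.024)); print('groove',e(range(288,345),188,200,.024)); print('slab',e(range(195,440,4),62,80,.008))
E
```

```text
far L/R (array([-0.0128,  0.0489]), np.int64(38))
groove (array([-0.0282, -0.0362]), np.int64(56))
slab (array([ 0.0004, -0.1494]), np.int64(61))
```

```bash
python3 -c "
from bench import ctrl
print(ctrl.hand_in())"
```

```text
the job is handed in; nothing more can be done
None
```

The job is done and handed in at about 19.5 s of the 72 s allowed; no verdict is reported at hand-in.

- **Hold-down arm raised:** I pinched the handle and carried the arm up to about 1.6 rad. After I let go it rested at about 1.53 rad, upright and well clear of the ball.
- **Plate turned:** I pushed the 100 mm edge with shut fingers, about 27 mm from the free corner, following an arc around the peg. The plate turned from about −0.80 rad until the push force rose to about 30 N at the stop bar. I did not lift it.
- **Arm lowered:** I brought the arm down by its handle, then pressed the handle with the fingertips to confirm the end stop. The force reached 47 N while the height held, so the arm was fully down. Then I backed away.

**Last checks:**
- **Arm level:** The handle top measured 91 mm and the bar top 72–73 mm above the bench, both as expected with the arm fully down.
- **Cup and ball:** The side view shows the cup over the ball. Before lowering, the ball measured about 2 mm from its home place, well inside the cup's clearance.
- **Bystanders:** The tape, bottle, carton, beaker and pink plates look unmoved in the pictures, though the robot partly hides the tape and carton in the last top view.
- **Flushness (checks disagree):** The plate's edges measured 0.008–0.013 rad past parallel to the bar, a gap of up to roughly 1–2 mm at the peg end. A third line, the groove, gave 0.028 rad, but it was fitted over a short span and I discounted it. Notch play and bar clearance would explain about 0.007 rad, so I left it.

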